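# Release the empty jar tray's clamp, thread direction unknown

### The job

Open the clamp of the empty jar tray: turn its bar handle about a quarter turn the way that loosens it, so that its steel toe is clear of the tray, and let go; leave the full tray's clamp shut. One of the two clamps has a reverse (left-hand) thread and nothing shows which, so try the handle both ways and feel: one way it is stopped at once, the other way it turns.

Things in the scene. Friction and masses are not known exactly. Their poses are not given: they have to be found in the camera images.
- clamp_1: Clamp: black bar handle, steel toe below. Origin on its vertical turning axis, 30 mm above the table; x along bar and toe, z up. Bar centred on the axis: 56 long (x), 14 thick (y), 12 to 47 mm above origin; grip across y, 33 mm up. Toe 14 wide, 44 mm out along +x, 1 to 11 mm up. It starts shut, toe over a tray's edge, within 0.05 rad of a hard stop; the loosening way it turns 1.5 rad to a stop.
- clamp_2: The other clamp, same shape and axes, opposite thread: one loosens clockwise, the other counter-clockwise. Friction when loosening 0.08 N m; they do not rise and stay where left. Which stands at which tray changes: a clamp belongs to the tray that its toe overlaps (origins about 108 mm apart; the other tray's over 200 mm). Their posts are fixed.
- empty_tray: Fixed dark grey tray with six empty 45 mm pockets, 160 (x) by 190 (y) by 18 mm high. Origin: centre of its underside, 12 mm above the table; x points from its clamp's side to its far side, z up; its clamp's axis is 28 mm from its near edge. A fixed round black levelling knob, 32 mm wide, top 34 mm above the table, stands midway between the clamps; not part of the job.
- full_tray: Fixed tray of the same size and axes, with six glass jars of 44 mm in its pockets, tops 60 mm above the table, the nearest jar wall about 66 mm from its clamp's axis.

How it is judged (in metres and radians):
At the end, for the whole second after the job is handed in: The empty tray's clamp stands turned at least 1.0 rad (57 degrees) away from its tray's x axis, at rest; the full tray's clamp is within 0.4 rad (23 degrees) of its tray's x axis (((horizontal distance between clamp_1 and empty_tray below 0.15 m and angle between the x axis of clamp_1 and the x axis of empty_tray, either way round above 1 rad and angle between the x axis of clamp_2 and the x axis of full_tray, either way round below 0.4 rad and angular speed of clamp_1 below 0.1 rad/s) or (horizontal distance between clamp_2 and empty_tray below 0.15 m and angle between the x axis of clamp_2 and the x axis of empty_tray, either way round above 1 rad and angle between the x axis of clamp_1 and the x axis of full_tray, either way round below 0.4 rad and angular speed of clamp_2 below 0.1 rad/s))); the robot touches nothing.
It fails at once if the full tray's clamp is opened (turned more than 0.4 rad from its tray's x axis) ((horizontal distance between clamp_1 and full_tray below 0.15 m and angle between the x axis of clamp_1 and the x axis of full_tray, either way round above 0.4 rad) or (horizontal distance between clamp_2 and full_tray below 0.15 m and angle between the x axis of clamp_2 and the x axis of full_tray, either way round above 0.4 rad)).
It also fails if it takes over 38 s, if anything falls off the work surface, if the arm or the gripper's body presses on something with over 40 N, if the wrist force passes 120 N, or if a joint passes its speed limit or range.

### The arm

A 7-joint arm with a two-finger parallel gripper is mounted at the origin on the work surface. World frame = base frame: x ahead of the robot, y to its left, z up, the work surface at z = 0. Lengths are in m, angles in degrees, forces in N, time in s.
With the tool pointing down it reaches from about 0.4 to 0.85 m from the base axis. Payload 6.9 kg.
Tool frame: the origin (TCP) lies midway between the tips of the shut fingers; the grasp point (between the pads) lies r.grip_point_offset behind it (r.grip_point_offset is the distance from the TCP to the grasp point, in m); z points along the fingers, y is the direction in which the jaws open and shut (so a half turn about z gives the same grasp; the last joint's range is limited). The gripper opens to 85 mm and grips with 20 to 120 N. Pads are 22 mm wide; open, the fingers measure 114 mm over their backs; the gripper's body (76 mm by 85 mm) begins 54 mm behind the grasp point. The pads swing forward as they close: fully open they stand 13 mm farther back than shut.
Start: joints at [-58.127, 29.078, -13.613, 85.955, 7.202, 65.827, -8.869], TCP at [0.272, 0.563, 0.197] pointing down, gripper open.
Joint ranges: [-176.47, 176.47], [-13.61, 117.27], [-81.72, 77.17], [0.22, 143.17], [-87.28, 267.28], [10, 112.55], [-165.47, 165.47]. Speed limits (degrees/s): [136.94, 136.94, 180, 180, 180, 180, 180].

### API

Orientations are given as [roll, pitch, yaw] about the fixed x, y, z axes, in that order (R = Rz(yaw) Ry(pitch) Rx(roll)).
In Python, from cell import r, optics gives the robot as it stands. The module is installed in compiled form; this text tells all that it offers.
- The arm moves only by the shell command python3 -m pendant 'ROWS' [FORCE]. ROWS is JSON, a list of rows, each an object of numbers: "x", "y", "z": the shift along the world's x, y, z in cm; "twist": the turn about the world's z in degrees; "jaw": the closure, from 0 (fully open) to 1 (shut). A call has 1 to 20 rows; each row shifts and turns the pose as measured when the row begins; what a row does not reach is not made up. A row lasts 1/12 s, in which the tool goes at most 41.7 mm and 7.16 degrees, less where a joint would pass 70% of its speed; a pose out of reach is approached as far as the arm can. A call is refused whole if a number of a shift passes 4.17 or a number of a turn 7.16, either way. A call with a gripper value outside its range is refused whole. The fingers move at their own pace and stop on an object; FORCE is the grip in N (left out, the last holds). Time passes only in rows, so rows that do not move let the fingers close. It gives the time, the measured TCP pose, the force and the opening at its end, in the units of the state.
- r.get_state(): the state, without advancing time (a new reading comes with each control period).
- optics.capture(name): name is "scene" or "side" or "wrist"; returns a dict with "color" (420x560x3 uint8, red, green, blue), "camera_matrix" (3x3 intrinsics, pixels), "rvec" (rotation vector, rad) and "tvec" (3), from world to camera coordinates, as OpenCV has them; the wrist camera has in their place "mount" (4x4, takes a point from camera to tool coordinates, whose origin is the TCP and whose axes are the flange's). Camera axes: x right, y down, z forward; pixel columns grow to the right and rows downward; lengths in m; the calibration is good to about 2 mm. A picture is of the moment at which its call begins: read the wrist's pose just before it. There is no depth.
- r.job_done(): hands the job in, once; it reports no verdict.
The state is a dict: "time_s": time; "qpos": joint angles; "qd": joint speeds; "effort": joint torques, N m; "tool_pos": TCP position; "tcp_rot": TCP orientation; "force": force on the tool from outside, world axes, zero at the start; "ft_torque": the same for the moment, N m; "grip_width": finger opening in m.
Only numpy, scipy, OpenCV 4.12 (cv2) and the standard library are available. Lean on these libraries where they do the work, as an engineer would, in place of code of your own. Each camera call takes 0.05 s, during which the arm holds its last target. There are 200 camera calls.

## Working session

There is one attempt and no reset: what is moved stays moved. The work goes in short steps, Python scripts to look and compute and a shell command to move; the robot and the scene stay as the last step left them, time stands still between calls to the robot, and variables do not carry over. Pictures are saved under pics/ and viewed, about 8 in all and at most 12, crops included, and the job is handed in when it is done.

```bash
mkdir -p pics
cat > h.py <<'E'
import numpy as np, cv2
from cell import r, optics
def snap(cam,name):
    s=r.get_state(); d=optics.capture(cam)
    cv2.imwrite(f'pics/{name}.png',d['color'][:,:,::-1])
    K=np.array(d['camera_matrix'])
    if cam=='wrist':
        from scipy.spatial.transform import Rotation as R
        T=np.eye(4);T[:3,:3]=R.from_euler('xyz',s['tcp_rot'],degrees=True).as_matrix();T[:3,3]=s['tool_pos']
        M=np.linalg.inv(T@np.array(d['mount']))
    else:
        M=np.eye(4);M[:3,:3]=cv2.Rodrigues(np.array(d['rvec'],float))[0];M[:3,3]=np.ravel(d['tvec'])
    np.savez(f'pics/{name}.npz',K=K,M=M); return s
def cam(name):
    a=np.load(f'pics/{name}.npz'); return a['K'],a['M']
def onplane(name,uv,z):
    K,M=cam(name); C=-M[:3,:3].T@M[:3,3]; d=M[:3,:3].T@np.linalg.inv(K)@np.array([uv[0],uv[1],1.])
    return C+d*(z-C[2])/d[2]
def tri(obs):
    A=[]
    for n,uv in obs:
        K,M=cam(n);P=K@M[:3];A+=[uv[0]*P[2]-P[0],uv[1]*P[2]-P[1]]
    X=np.linalg.svd(np.array(A))[2][-1];return X[:3]/X[3]
def proj(n,X):
    K,M=cam(n);p=K@(M[:3,:3]@np.array(X)+M[:3,3]);return p[:2]/p[2]
E
python3 - <<'E'
from h import *
s=snap('scene','sc0');snap('side','si0')
print(s, r.grip_point_offset)
a=cv2.imread('pics/sc0.png');b=cv2.imread('pics/si0.png')
E
```

```text
{'time_s': 0.0, 'qpos': array([-58.12500249,  29.12308477, -13.61033316,  86.00924153,
         7.20159805,  65.82667332,  -8.86859718]), 'qd': array([ 0.02480488, -0.11489861, -0.08346985, -0.0511285 ,  0.030691  ,
       -0.0605534 ,  0.00231663]), 'effort': array([-1.89800380e-04, -6.20595074e+01, -2.18685351e+00, -2.49660748e+01,
        1.27396075e-02,  1.17208308e-02,  4.16836588e-05]), 'tool_pos': array([0.27212875, 0.56201815, 0.19665381]), 'tcp_rot': array([-1.79899834e+02,  1.19746319e-03,  1.54172386e+02]), 'force': array([ 0.5290332 ,  0.64902673, -0.58404486]), 'ft_torque': array([0.02351403, 0.02973514, 0.02946037]), 'grip_width': 0.08562537140600864} 0.0187
```

View pics/sc0.png

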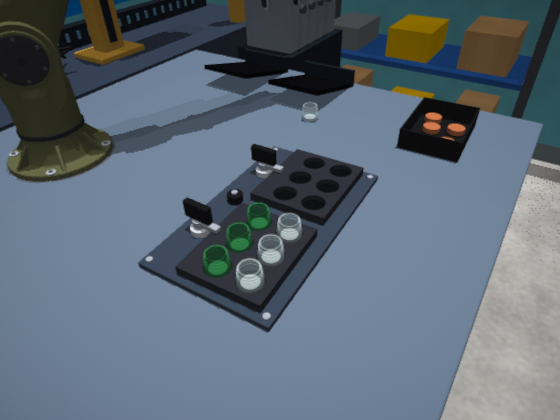

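View pics/si0.png

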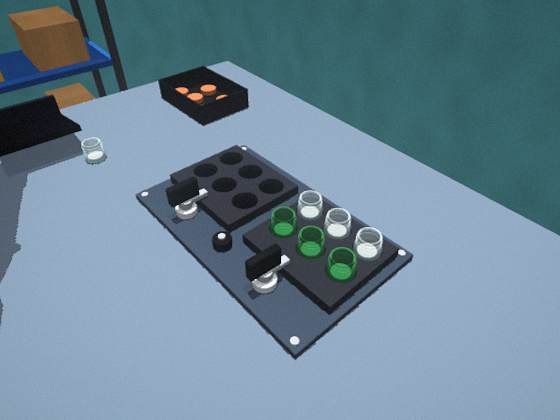

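The scene view shows the empty tray at (308,185) with its clamp bar at (264,155). The full tray's clamp is at (198,211). In the side view the empty tray's clamp bar is at (183,191) and the full tray's is at (264,263). I'll enlarge the target clamp in both views.

Run:
```python
from h import *
a=cv2.imread('pics/sc0.png')[135:185,240:290];b=cv2.imread('pics/si0.png')[170:220,160:210]
f=lambda i:cv2.resize(i,(400,400),interpolation=cv2.INTER_CUBIC)
cv2.imwrite('pics/crop0.png',np.clip(np.hstack([f(a),f(b)]).astype(float)*1.6,0,255).astype('uint8'))
print(tri([('sc0',(264,155)),('si0',(183,191))]),tri([('sc0',(198,211)),('si0',(264,263))]))
```

```text
[0.4807006  0.16840281 0.06078929] [ 0.48922966 -0.04548388  0.06009508]
```

View pics/crop0.png

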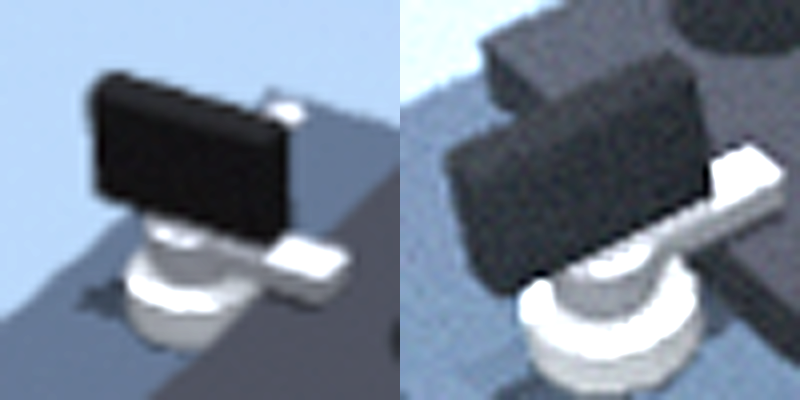

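Run:
```python
from h import *
S=lambda u,v:('sc0',(240+u/8-.5,135+v/8-.5)); D=lambda u,v:('si0',(160+u/8-.5,170+v/8-.5))
L=tri([S(106,84),D(60,158)]);R_=tri([S(286,131),D(283,68)])
t=tri([S(345,262),D(375,165)])
print(L,R_,(L+R_)/2,np.linalg.norm(R_-L),np.degrees(np.arctan2(*(R_-L)[1::-1])),'toe',t)
```

```text
[0.45393765 0.16751715 0.07769845] [0.50712824 0.1708863  0.07605039] [0.48053294 0.16920173 0.07687442] 0.05332265674281946 3.624334999469722 toe [0.52445377 0.17015855 0.0421323 ]
```

```bash
python3 -m pendant '[{"x":1.5,"y":-2.8,"twist":2},{"x":1.5,"y":-2.8,"twist":2},{"x":1.5,"y":-2.8,"twist":2},{"x":1.5,"y":-2.8,"twist":2},{"x":1.5,"y":-2.8,"twist":2},{"x":1.5,"y":-2.8,"twist":2},{"x":1.5,"y":-2.8,"twist":2},{"x":1.5,"y":-2.8,"twist":2},{"x":1.5,"y":-2.8,"twist":2},{"x":1.5,"y":-2.8,"twist":2},{"x":1.5,"y":-2.8,"twist":2},{"x":1.5,"y":-2.8,"twist":2},{"x":1.5,"y":-2.8,"twist":2},{},{}]' 30
```

```text
schema error: expected keys x, y, z, twist, jaw
```

```bash
python3 -m pendant '[{"x":1.5,"y":-2.8,"z":0,"twist":2,"jaw":0},{"x":1.5,"y":-2.8,"z":0,"twist":2,"jaw":0},{"x":1.5,"y":-2.8,"z":0,"twist":2,"jaw":0},{"x":1.5,"y":-2.8,"z":0,"twist":2,"jaw":0},{"x":1.5,"y":-2.8,"z":0,"twist":2,"jaw":0},{"x":1.5,"y":-2.8,"z":0,"twist":2,"jaw":0},{"x":1.5,"y":-2.8,"z":0,"twist":2,"jaw":0},{"x":1.5,"y":-2.8,"z":0,"twist":2,"jaw":0},{"x":1.5,"y":-2.8,"z":0,"twist":2,"jaw":0},{"x":1.5,"y":-2.8,"z":0,"twist":2,"jaw":0},{"x":1.5,"y":-2.8,"z":0,"twist":2,"jaw":0},{"x":1.5,"y":-2.8,"z":0,"twist":2,"jaw":0},{"x":0,"y":0,"z":0,"twist":0,"jaw":0}]' 30
```

```text
time_s: 1.18
tool_pos: [0.4508, 0.2082, 0.1908]
tcp_rot: [-179.3, -0.5, 179.8]
force: [-0.7, 0.1, 0.3]
grip_width: 0.085
```

```bash
python3 -m pendant '[{"x":1,"y":-1.3,"z":-1.5,"twist":1.3,"jaw":0},{"x":1,"y":-1.3,"z":-1.5,"twist":1.3,"jaw":0},{"x":1,"y":-1.3,"z":-1.5,"twist":1.2,"jaw":0},{"x":0,"y":0,"z":0,"twist":0,"jaw":0},{"x":0,"y":0,"z":0,"twist":0,"jaw":0}]'
python3 - <<'E'
from h import *
s=snap('wrist','w1');print(s['tool_pos'],s['tcp_rot'])
a,b=proj('w1',[.4539,.1675,.077]),proj('w1',[.5071,.1709,.077]);print(a,b)
i=cv2.imread('pics/w1.png');cv2.imwrite('pics/w1v.png',np.clip(i.astype(float)*1.6,0,255).astype('uint8'))
E
```

```text
time_s: 1.6
tool_pos: [0.4823, 0.1648, 0.1439]
tcp_rot: [-179.3, -0.6, -176.6]
force: [0.0, -0.1, 0.3]
grip_width: 0.0857
[0.48225533 0.16484171 0.14387008] [-179.34301949   -0.56397844 -176.6379916 ]
[288.9266481  173.84698802] [288.75334357 247.30301261]
```

View pics/w1v.png

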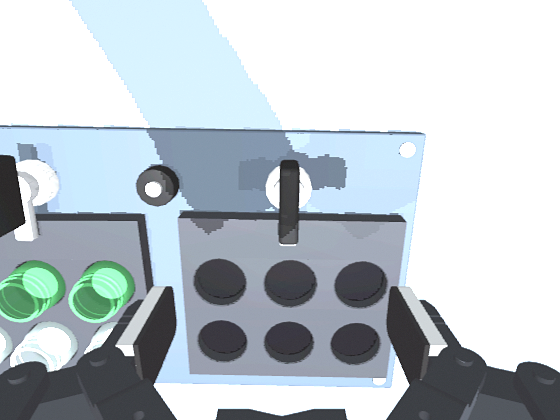

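Bar is at columns 280–298, rows about 160–243, as predicted for y and yaw. The rows need a closer look.

Run:
```python
from h import *
i=cv2.imread('pics/w1.png')[150:255,240:340]
cv2.imwrite('pics/w1c.png',cv2.resize(np.clip(i.astype(float)*2.5,0,255).astype('uint8'),None,fx=5.7,fy=5.7,interpolation=cv2.INTER_CUBIC))
K,M=cam('w1');print('cam',-M[:3,:3].T@M[:3,3], M[2,:3])
for z in (.077,.042):
  for x in (-.028,.028,.044): print(z,x,proj('w1',[.4805+x,.1692+x*.063,z]))
```

```text
cam [0.39877383 0.16163718 0.32104454] [ 0.31820069  0.00844676 -0.94798575]
0.077 -0.028 [288.96977129 171.7808797 ]
0.077 0.028 [288.7134005  249.10765119]
0.077 0.044 [288.64634439 269.3331706 ]
0.042 -0.028 [288.54458229 161.6924377 ]
0.042 0.028 [288.34194834 231.05458891]
0.042 0.044 [288.28841446 249.37937968]
```

View pics/w1c.png

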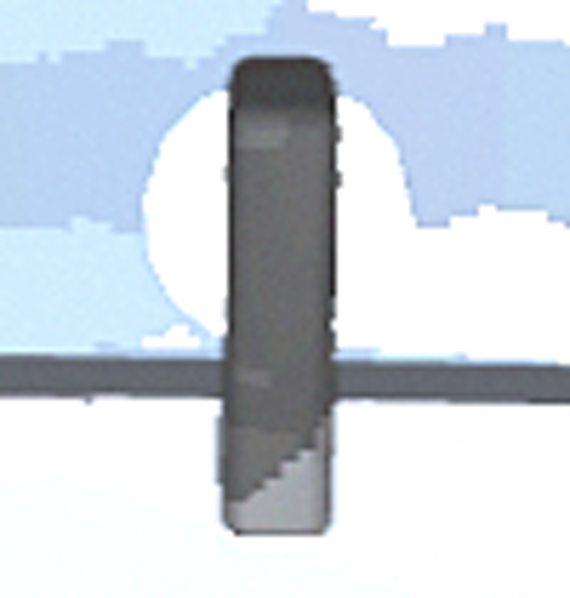

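The bar's top runs from row 168 to 243 (75 px ≈ 55 mm, as it should), so the wrist view puts its centre at x≈0.4775 and stereo at 0.4805. I take x 0.479, y 0.169, and go down to TCP z≈0.047.

```bash
python3 -m pendant '[{"x":-0.3,"y":0.4,"z":0,"twist":0,"jaw":0},{"x":0,"y":0,"z":-2,"twist":0,"jaw":0},{"x":0,"y":0,"z":-2,"twist":0,"jaw":0},{"x":0,"y":0,"z":-2,"twist":0,"jaw":0},{"x":0,"y":0,"z":-1.5,"twist":0,"jaw":0},{"x":0,"y":0,"z":0,"twist":0,"jaw":0},{"x":0,"y":0,"z":0,"twist":0,"jaw":0}]'
```

```text
time_s: 2.23
tool_pos: [0.4774, 0.1791, 0.0718]
tcp_rot: [-179.7, -0.1, -176.2]
force: [0.9, 0.1, -0.0]
grip_width: 0.0853
```

```bash
python3 -m pendant '[{"x":0.1,"y":-0.8,"z":0,"twist":0,"jaw":0},{"x":0,"y":0,"z":0,"twist":0,"jaw":0},{"x":0,"y":0,"z":0,"twist":0,"jaw":0}]'
```

```text
time_s: 2.48
tool_pos: [0.4791, 0.1728, 0.0747]
tcp_rot: [-179.8, 0.1, -176.1]
force: [0.1, 0.5, -0.0]
grip_width: 0.0855
```

```bash
python3 -m pendant '[{"x":0,"y":-0.3,"z":-1,"twist":0,"jaw":0},{"x":0,"y":0,"z":-1,"twist":0,"jaw":0},{"x":0,"y":0,"z":-0.6,"twist":0,"jaw":0},{"x":0,"y":0,"z":0,"twist":0,"jaw":0},{"x":0,"y":0,"z":0,"twist":0,"jaw":0}]'
```

```text
time_s: 2.9
tool_pos: [0.4815, 0.1702, 0.0506]
tcp_rot: [-179.9, 0.4, -176.2]
force: [-0.7, -0.6, 0.6]
grip_width: 0.0853
```

```bash
python3 -m pendant '[{"x":-0.2,"y":-0.1,"z":-0.3,"twist":0,"jaw":0.3},{"x":0,"y":0,"z":0,"twist":0,"jaw":0.6},{"x":0,"y":0,"z":0,"twist":0,"jaw":0.9},{"x":0,"y":0,"z":0,"twist":0,"jaw":1},{"x":0,"y":0,"z":0,"twist":0,"jaw":1},{"x":0,"y":0,"z":0,"twist":0,"jaw":1},{"x":0,"y":0,"z":0,"twist":0,"jaw":1},{"x":0,"y":0,"z":0,"twist":0,"jaw":1}]' 40; python3 -c "
from cell import r;s=r.get_state();print(s['ft_torque'],s['qpos'])"
```

```text
time_s: 3.57
tool_pos: [0.4798, 0.1697, 0.0483]
tcp_rot: [-179.9, 0.5, -176.2]
force: [-0.1, -0.1, 0.2]
grip_width: 0.0
[-0.00979918 -0.03380216  0.01313647] [-13.25091115  29.2878321  -13.41220609 114.75345018  11.41307735
  36.7477598   59.67670045]
```

The jaws shut on nothing, so I'll look.

Run:
```python
from h import *
snap('scene','s2');snap('side','d2');snap('wrist','w2')
a=cv2.imread('pics/s2.png')[90:210,200:340];b=cv2.imread('pics/d2.png')[110:230,120:260]
f=lambda i:cv2.resize(i,(400,343),interpolation=cv2.INTER_CUBIC)
top=np.hstack([f(a),f(b)]);w=cv2.resize(cv2.imread('pics/w2.png')[60:300,120:440],(340,255))
im=np.vstack([top,np.hstack([w,np.zeros((255,460,3),'uint8')])])
cv2.imwrite('pics/m2.png',np.clip(im.astype(float)*1.8,0,255).astype('uint8'))
```

```text
(no output)
```

View pics/m2.png

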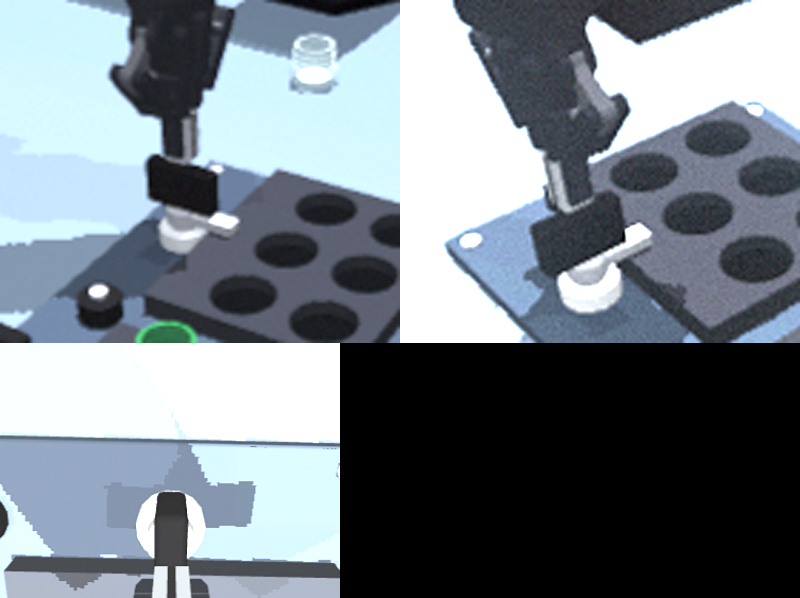

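Run:
```python
from h import *
s=r.get_state();print(s['tool_pos'],s['tcp_rot'],s['grip_width'],s['time_s'],s['force'])
p=s['tool_pos']
for n,o in(('s2',(200,90,0)),('d2',(120,110,400))):
    K,M=cam(n);print(n,'cam',-M[:3,:3].T@M[:3,3])
    for q in(p,p+[0,0,.03],[.4795,.169,.077]):
        u=proj(n,q);print(u,((u-o[:2])*400/140+[o[2],0]))
S=lambda u,v:('s2',(200+u*.35,90+v*.35)); D=lambda u,v:('d2',(120+(u-400)*.35,110+v*.35))
print('tip',tri([S(180,158),D(575,210)]),'bar top',tri([S(180,168),D(578,212)]))
```

```text
[0.47968487 0.16969706 0.04824332] [-179.88741642    0.49033273 -176.18630781] 3.408486595604596e-05 3.7167 [ 0.52536689 -0.02296766  0.61920319]
s2 cam [ 0.92716046 -0.43413509  0.5146385 ]
[264.37869391 159.34819938] [183.93912546 198.13771252]
[263.71702827 146.8914308 ] [182.04865221 162.54694515]
[263.47723696 147.54279366] [181.36353417 164.40798189]
d2 cam [ 0.26584163 -0.35756315  0.49143538]
[183.46558759 197.07649892] [581.33025025 248.7899969 ]
[180.60800962 183.19208327] [573.16574177 209.12023792]
[180.8353442  184.02129724] [573.81526913 211.48942069]
tip [0.47927749 0.16695154 0.08145561] bar top [0.48083244 0.16586293 0.07685922]
```

Run:
```python
from h import *
for z in(.077,.042):
  for x in(-.028,.028):print(z,x,proj('w2',[.479+x,.169+.063*x,z]))
p=r.get_state()['tool_pos'];print('tcp',proj('w2',p),proj('w2',p+[0,0,.0187]),proj('w1',np.load('pics/w1.npz')['M'][:0].sum() and p or p))
a=cv2.imread('pics/s2.png')[125:180,240:295];b=cv2.imread('pics/d2.png')[160:215,155:210]
w=cv2.imread('pics/w2.png')[170:420,160:410]
g=lambda i,n:cv2.resize(i,(n,n),interpolation=cv2.INTER_CUBIC)
im=np.vstack([np.hstack([g(a,300),g(b,300)])]);im=np.hstack([np.vstack([g(a,290),g(b,290)]),g(w,580)[:,:500]])
cv2.imwrite('pics/m3.png',(255*np.clip(im/255.,0,1)**.5).astype('uint8'))
```

```text
0.077 -0.028 [280.10992563 224.2125439 ]
0.077 0.028 [279.70828658 334.71972685]
0.042 -0.028 [280.36807975 199.01966257]
0.042 0.028 [280.00642755 294.40792833]
tcp [281.38469604 255.38614145] [281.36288687 273.00246421] [289.22658291 198.76742793]
```

View pics/m3.png

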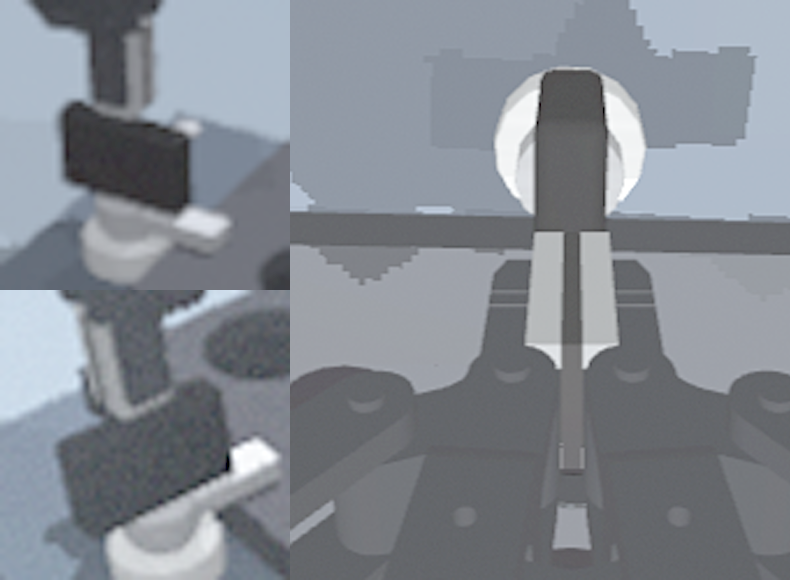

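The bar is where I measured it, since the wrist projection of its near end agrees to about 2 px. But the shut fingertips stand visibly above the bar at z≈0.081, while the reported TCP z is 0.048. The real fingertips are about 33 mm higher than the pose says, so the grasp closed over the bar. I trust the picture: open, go down about 28 mm watching the force, and close.

```bash
python3 -m pendant '[{"x":0,"y":0,"z":0,"twist":0,"jaw":0},{"x":0,"y":0,"z":0,"twist":0,"jaw":0},{"x":0,"y":0,"z":0,"twist":0,"jaw":0},{"x":0,"y":0,"z":0,"twist":0,"jaw":0},{"x":0,"y":0,"z":0,"twist":0,"jaw":0},{"x":0,"y":0,"z":-0.7,"twist":0,"jaw":0},{"x":0,"y":0,"z":-0.7,"twist":0,"jaw":0},{"x":0,"y":0,"z":0,"twist":0,"jaw":0},{"x":0,"y":0,"z":0,"twist":0,"jaw":0}]'
```

```text
time_s: 4.47
tool_pos: [0.4797, 0.1697, 0.0326]
tcp_rot: [-179.9, 0.5, -176.2]
force: [-0.4, 0.0, 0.4]
grip_width: 0.0852
```

```bash
python3 -m pendant '[{"x":0,"y":0,"z":-0.5,"twist":0,"jaw":0},{"x":0,"y":0,"z":-0.5,"twist":0,"jaw":0},{"x":0,"y":0,"z":0,"twist":0,"jaw":0},{"x":0,"y":0,"z":0,"twist":0,"jaw":0.3},{"x":0,"y":0,"z":0,"twist":0,"jaw":0.6},{"x":0,"y":0,"z":0,"twist":0,"jaw":1},{"x":0,"y":0,"z":0,"twist":0,"jaw":1},{"x":0,"y":0,"z":0,"twist":0,"jaw":1},{"x":0,"y":0,"z":0,"twist":0,"jaw":1},{"x":0,"y":0,"z":0,"twist":0,"jaw":1}]' 40; python3 -c "
from cell import r;s=r.get_state();print(s['ft_torque'],s['qpos'])"
```

```text
time_s: 5.3
tool_pos: [0.4795, 0.1691, 0.0214]
tcp_rot: [-179.8, 0.5, -176.2]
force: [-0.3, 0.3, -2.6]
grip_width: 0.013
[0.27588634 0.04450295 0.0729961 ] [-13.9961993   31.67531113 -12.41682588 116.18943896  12.53598745
  32.99349376  58.66876199]
```

The bar is gripped at 13 mm opening. Now I'll feel it, first counter-clockwise in small steps.

```bash
python3 -m pendant '[{"x":0,"y":0,"z":0,"twist":2.5,"jaw":1},{"x":0,"y":0,"z":0,"twist":2.5,"jaw":1},{"x":0,"y":0,"z":0,"twist":0,"jaw":1},{"x":0,"y":0,"z":0,"twist":0,"jaw":1}]'; python3 -c "
from cell import r;s=r.get_state();print(s['ft_torque'],s['tcp_rot'])"
```

```text
time_s: 5.63
tool_pos: [0.4795, 0.1692, 0.0214]
tcp_rot: [-179.9, 0.5, -171.1]
force: [-0.8, -0.7, -0.3]
grip_width: 0.0129
[0.0729333  0.02550583 0.02374496] [-179.86589558    0.46705586 -171.10339446]
```

```bash
python3 -m pendant '[{"x":0,"y":0,"z":0,"twist":2.5,"jaw":1},{"x":0,"y":0,"z":0,"twist":2.5,"jaw":1}]'; python3 -c "
from cell import r;s=r.get_state();print(s['ft_torque'],s['tcp_rot'],s['grip_width'])"; python3 -m pendant '[{"x":0,"y":0,"z":0,"twist":0,"jaw":1},{"x":0,"y":0,"z":0,"twist":0,"jaw":1}]'; python3 -c "
from cell import r;s=r.get_state();print(s['ft_torque'],s['tcp_rot'])"
```

```text
time_s: 5.8
tool_pos: [0.4795, 0.1693, 0.0214]
tcp_rot: [-179.9, 0.5, -166.2]
force: [0.5, -0.5, -0.5]
grip_width: 0.0134
[ 0.08712205  0.06024201 -0.05811334] [-179.87335213    0.46929084 -166.21652014] 0.013383361956486586
time_s: 5.97
tool_pos: [0.4795, 0.1693, 0.0214]
tcp_rot: [-179.9, 0.5, -166.3]
force: [-1.2, 0.3, -0.5]
grip_width: 0.0133
[0.05559704 0.0330368  0.03758085] [-179.88442864    0.46747454 -166.29460396]
```

It turned 10° with only about 0.05 N m, so counter-clockwise is the loosening way. I'll continue to about 75°.

```bash
python3 -m pendant '[{"x":0,"y":0,"z":0,"twist":4,"jaw":1},{"x":0,"y":0,"z":0,"twist":4,"jaw":1},{"x":0,"y":0,"z":0,"twist":4,"jaw":1},{"x":0,"y":0,"z":0,"twist":4,"jaw":1},{"x":0,"y":0,"z":0,"twist":4,"jaw":1},{"x":0,"y":0,"z":0,"twist":4,"jaw":1},{"x":0,"y":0,"z":0,"twist":4,"jaw":1},{"x":0,"y":0,"z":0,"twist":4,"jaw":1},{"x":0,"y":0,"z":0,"twist":0,"jaw":1}]'; python3 -c "
from cell import r;s=r.get_state();print(s['ft_torque'],s['qpos'])"
```

```text
time_s: 6.72
tool_pos: [0.4794, 0.1696, 0.0214]
tcp_rot: [-179.9, 0.5, -134.0]
force: [0.2, -0.7, -0.5]
grip_width: 0.0131
[0.08255329 0.1227467  0.09284064] [ -5.29787176  32.96047166 -25.12600156 116.14954096  23.48826223
  35.25118861  89.81701299]
```

```bash
python3 -m pendant '[{"x":0,"y":0,"z":0,"twist":4,"jaw":1},{"x":0,"y":0,"z":0,"twist":4,"jaw":1},{"x":0,"y":0,"z":0,"twist":4,"jaw":1},{"x":0,"y":0,"z":0,"twist":4,"jaw":1},{"x":0,"y":0,"z":0,"twist":4,"jaw":1},{"x":0,"y":0,"z":0,"twist":4,"jaw":1},{"x":0,"y":0,"z":0,"twist":4,"jaw":1},{"x":0,"y":0,"z":0,"twist":4,"jaw":1},{"x":0,"y":0,"z":0,"twist":0,"jaw":1}]'; python3 -c "
from cell import r;s=r.get_state();print(s['ft_torque'],s['qpos'])"
```

```text
time_s: 7.47
tool_pos: [0.4791, 0.1697, 0.0214]
tcp_rot: [-180.0, 0.4, -102.6]
force: [0.1, -0.2, 1.1]
grip_width: 0.0131
[-0.02049848  0.06419863  0.08549789] [  0.80643685  34.73013164 -34.49521857 115.91012136  30.92133138
  38.19068776 113.65372285]
```

It has turned about 74°. Release, rise and look.

```bash
python3 -m pendant '[{"x":0,"y":0,"z":0,"twist":0,"jaw":0},{"x":0,"y":0,"z":0,"twist":0,"jaw":0},{"x":0,"y":0,"z":0,"twist":0,"jaw":0},{"x":0,"y":0,"z":0,"twist":0,"jaw":0},{"x":0,"y":0,"z":0,"twist":0,"jaw":0},{"x":0,"y":0,"z":0,"twist":0,"jaw":0},{"x":0,"y":0,"z":1.5,"twist":0,"jaw":0},{"x":0,"y":0,"z":2,"twist":0,"jaw":0},{"x":0,"y":0,"z":3,"twist":0,"jaw":0},{"x":0,"y":0,"z":3,"twist":0,"jaw":0},{"x":0,"y":0,"z":3,"twist":0,"jaw":0},{"x":0,"y":0,"z":0,"twist":0,"jaw":0},{"x":0,"y":0,"z":0,"twist":0,"jaw":0}]'
python3 - <<'E'
from h import *
s=snap('scene','s4');snap('side','d4');print(s['qd'].round(1),s['force'])
a=cv2.imread('pics/s4.png')[100:260,140:340];b=cv2.imread('pics/d4.png')[130:290,130:330]
f=lambda i:cv2.resize(i,(400,320),interpolation=cv2.INTER_CUBIC)
cv2.imwrite('pics/m4.png',(255*(np.hstack([f(a),f(b)])/255.)**.6).astype('uint8'))
E
```

```text
time_s: 8.55
tool_pos: [0.4765, 0.1696, 0.1507]
tcp_rot: [179.8, 0.3, -103.6]
force: [-0.0, -0.9, -0.6]
grip_width: 0.0859
[ 0.3 -2.6 -0.7 -2.7 -1.4  1.5  1.2] [-0.00368004 -0.8879656  -0.57041499]
```

View pics/m4.png

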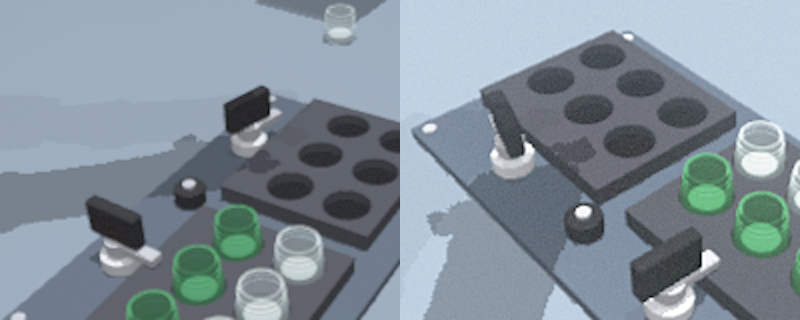

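The empty tray's clamp bar (scene crop (247,110)) is turned and its toe points along the tray edge. The full tray's clamp is unchanged. A quick check of the angle, then hand in.

Run:
```python
from h import *
a=onplane('s4',(140+226/2,100+106/2),.077);b=onplane('s4',(140+267/2,100+90/2),.077)
d=b-a;print(a,b,np.linalg.norm(d),np.degrees(np.arctan2(d[1],d[0])))
t=[proj('s4',[.4795+.044*np.cos(y),.169+.044*np.sin(y),.041]) for y in np.radians([60,70,77,85])]
print([((p-[140,100])*2).round() for p in t])
s=r.get_state();print(s['grip_width'],s['tool_pos'],s['force'],abs(s['qd']).max())
print(r.job_done())
```

```text
[0.47374638 0.14033048 0.077     ] [0.49142006 0.18823884 0.077     ] 0.05106437123200223 69.75068465303048
[array([286., 114.]), array([282., 111.]), array([279., 109.]), array([275., 107.])]
0.0850215348678865 [0.47629429 0.16974434 0.14989369] [ 0.96019008  0.81236492 -0.83768661] 1.2118200951412872
the job is handed in; nothing more can be done
None
```

I opened the empty tray's clamp, let go and raised the arm clear, then handed the job in at about 8.7 s of the 38 s. No verdict is reported.

- **Grasp:** The first try closed on nothing. The pictures showed the shut fingertips about 33 mm higher than the reported tool position. I went down by that amount and the second try gripped the bar, at a 13 mm opening for a 14 mm bar.
- **Direction:** I tried counter-clockwise first and it turned freely, with about 0.05–0.1 N m. I did not feel for the stop the other way.
- **Last checks:** The gripper turned 74°. The scene picture puts the bar at about 70° in the world, or about 66° from where it started; I did not measure the tray's own direction. The 4–8° gap is within how well I can read pixels, and both figures pass the required 57°. The full tray's clamp was never touched and looks unchanged in both views. At the end the gripper was open, with the measured tool force at its usual noise level (about 1.5 N).

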